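# Swap four pieces of furniture hardware into their proper places

## Task

All four pieces on the repair bench stand in each other's places. First park one of them in the middle of the empty black rubber mat, then shift them round until the wooden foot stands in the round steel dish, the tin on the round cork mat, the caster in the square wooden tray and the brass pull handle lengthwise in the long white tray, each upright and in the middle of its place. Set every piece down rather than dropping it, and do not knock over the glass jar.

Things in the scene. Friction and masses are not known exactly. Their poses are not given: they have to be found in the camera images.
- foot: Turned furniture foot of pale wood, 76 mm tall, standing on its wide end: base 54 mm across, tapering in to a straight round neck 36 mm across from 34 mm to 76 mm above its underside; the top 14 mm is a brass ferrule. Loose, about 0.12 kg; easily gripped by the neck at 50 mm. Origin: centre of the underside, z up.
- tin: Round plain metal tin with a lid, 60 mm across, straight sides up to 60 mm, 67 mm tall in all (lid 54 mm across). Loose, about 0.25 kg; easily gripped across the sides at 45 mm. Origin: centre of the underside, z up.
- caster: Caster standing upside down on its square steel plate (60 x 60 x 4 mm): two upright steel cheeks, 34 mm wide along x, hold a black wheel 46 mm in diameter; 68 mm tall. Outer faces of the cheeks 30 mm apart along y, from 4 to 58 mm above the underside: grip across them along y, at 45 mm. Loose, 0.2 kg. Origin: centre of the underside; x along the cheeks, y along the axle, z up.
- pull: Brass pull handle standing on its back plate (108 x 28 x 4 mm, long side along x): two posts 40 mm to either side of the middle carry a round bar 12 mm in diameter and 100 mm long along x, its centre line 40 mm above the underside (46 mm tall in all). Grip the bar in its middle, across it along y. Loose, about 0.18 kg. Origin: centre of the underside, z up.
- dish: Round dish of bare steel, 144 mm across, rim 14 mm high and 4 mm thick, flat floor 4 mm above the bench. Fixed. Place of the wooden foot. Origin: centre of the underside, on the bench, z up.
- cork: Flat round cork mat without a rim, 132 mm across, 4 mm thick. Fixed. Place of the tin. Origin: centre of the underside, on the bench, z up.
- square_tray: Square wooden tray, 132 x 132 mm outside, rim 14 mm high and 5 mm thick, floor 4 mm above the bench. Fixed. Place of the caster (which way round does not matter). Origin: centre of the underside, on the bench, x and y along its sides, z up.
- long_tray: Oblong white plastic tray, 160 mm (along x) by 90 mm (along y) outside, rim 14 mm high and 5 mm thick, floor 4 mm above the bench. Fixed. Place of the brass pull, whose bar must lie along the tray's long side (either way round). Origin: centre of the underside, on the bench, z up.
- mat: Flat square black rubber mat, 120 x 120 mm, 4 mm thick, empty at the start: the parking place. Fixed. Origin: centre of the underside, on the bench, z up.
- jar: Glass screw-top jar with a steel cap, about 58 mm across and 85 mm tall, standing on the bench among the pieces; the other clutter among them (a small carton, a roll of tape) is lower, and taller things stand only at the edges of the bench. Loose. Not to be knocked over. Origin: centre of the underside, z up.

How it is judged (in metres and radians):
On the way:
1. one of the four pieces stands parked on the rubber mat (its centre within 35 mm of the mat's), upright and let go (((horizontal distance between foot and mat below 0.035 m and z of foot in the frame of mat below 0.01 m and angle between foot's own z axis and vertical below 0.15 rad and linear speed of foot below 0.03 m/s and angular speed of foot below 0.3 rad/s and contact force between the fingers and foot below 0.05 N) or (horizontal distance between tin and mat below 0.035 m and z of tin in the frame of mat below 0.01 m and angle between tin's own z axis and vertical below 0.15 rad and linear speed of tin below 0.03 m/s and angular speed of tin below 0.3 rad/s and contact force between the fingers and tin below 0.05 N) or (horizontal distance between caster and mat below 0.035 m and z of caster in the frame of mat below 0.01 m and angle between caster's own z axis and vertical below 0.15 rad and linear speed of caster below 0.03 m/s and angular speed of caster below 0.3 rad/s and contact force between the fingers and caster below 0.05 N) or (horizontal distance between pull and mat below 0.035 m and z of pull in the frame of mat below 0.01 m and angle between pull's own z axis and vertical below 0.15 rad and linear speed of pull below 0.03 m/s and angular speed of pull below 0.3 rad/s and contact force between the fingers and pull below 0.05 N))), for 0.2 s.
At the end, for the whole second after the job is handed in: Foot in dish, tin on cork, caster in square tray, pull in long tray: each centred within 15 mm, standing on the floor of its place (within 6 mm), upright within 0.15 rad, released and at rest; the pull's bar within 0.25 rad of the tray's long side (horizontal distance between foot and dish below 0.015 m and z of foot in the frame of dish below 0.01 m and angle between each of foot, tin, caster, pull's own z axis and vertical below 0.15 rad and linear speed of each of foot, tin, caster, pull below 0.03 m/s and angular speed of each of foot, tin, caster, pull below 0.3 rad/s and horizontal distance between tin and cork below 0.015 m and z of tin in the frame of cork below 0.01 m and horizontal distance between caster and square_tray below 0.015 m and z of caster in the frame of square_tray below 0.01 m and horizontal distance between pull and long_tray below 0.015 m and z of pull in the frame of long_tray below 0.01 m and angle between the x axis of pull and the x axis of long_tray, either way round below 0.25 rad); the robot touches nothing.
It fails at once if a piece is dropped (out of the fingers with its underside more than 40 mm above the bench) ((height (world z) of foot above 0.04 m and contact force between the fingers and foot below 0.02 N) or (height (world z) of tin above 0.04 m and contact force between the fingers and tin below 0.02 N) or (height (world z) of caster above 0.04 m and contact force between the fingers and caster below 0.02 N) or (height (world z) of pull above 0.04 m and contact force between the fingers and pull below 0.02 N)).
It fails at once if the glass jar is knocked over (tilted more than 0.5 rad) (angle between jar's own z axis and vertical above 0.5 rad).
It also fails if it takes over 147 s, if anything falls off the work surface, if the arm or the gripper's body presses on something with over 40 N, if the wrist force passes 120 N, or if a joint passes its speed limit or range.

## Robot

A 6-joint arm with a two-finger parallel gripper is mounted at the origin on the work surface. World frame = base frame: x ahead of the robot, y to its left, z up, the work surface at z = 0. Lengths are in m, angles in degrees, forces in N, time in s.
With the tool pointing down it reaches from about 0.4 to 0.825 m from the base axis. Payload 7 kg.
Tool frame: the origin (TCP) lies at the very end of the fingers, on their centre line; the grasp point (between the pads) lies 19 mm behind it; x points along the fingers, z is the direction in which the jaws open and shut, and the axes are right-handed (so a half turn about x gives the same grasp; the last joint's range is limited). The gripper opens to 88 mm and grips with 3 to 60 N. Pads are 19 mm wide; open, the fingers measure 130 mm over their backs; the gripper's body (78 mm by 193 mm) begins 47 mm behind the grasp point.
Start: joints at [89.96, 20.546, 0.682, 0, -70.136, -16.507], TCP at [0.192, 0.647, 0.227] pointing down, gripper open.
Joint ranges: [-176.03, 176.03], [-82.01, 121.73], [-58.28, 71.71], [-173.87, 95.51], [-174.79, -0.11], [-173.66, 173.66]. Speed limits (degrees/s): [136.94, 136.94, 172.46, 180, 180, 180].

## Interface

Orientations are given as [roll, pitch, yaw] about the fixed x, y, z axes, in that order (R = Rz(yaw) Ry(pitch) Rx(roll)).
In Python, from plant import * gives the robot as it stands.
- The arm moves only by the tool arm_command, never from a script. Its argument "commands" is one flat list of numbers, 5 for each row, row after row: the shift along the tool's x, y, z in mm, then the turn about the tool's x in degrees, then the opening in per cent of the stroke, from 0 (shut) to 100 (fully open). A call has 1 to 5 rows; each row shifts and turns the pose as measured when the row begins, along the tool's axes as they then stand; what a row does not reach is not made up. A row lasts 1/8 s, in which the tool goes at most 62.5 mm and 10.7 degrees, less where a joint would pass 70% of its speed; a pose out of reach is approached as far as the arm can. A call is refused whole if a number of a shift passes 62.5 or a number of a turn 10.7, either way. A call with a gripper value outside its range is refused whole. The fingers move at their own pace and stop on an object; the grip force is fixed at half the most. Time passes only in rows, so rows that do not move let the fingers close. It gives the time, the measured TCP pose, the force and the opening at its end, in the units of the state.
- get_obs(): the state, without advancing time (a new reading comes with each control period).
- snapshot(name): name is "side" or "top"; returns a dict with "frame" (420x560x3 uint8, blue, green, red), "fov_y" (degrees; the focal length in pixels is half the picture's height over the tangent of half this angle, whatever the lens; pixels are square), "cx", "cy" (the principal point, pixels), "dist" ([k1, k2, p1, p2, k3] as OpenCV has them; the pictures are not rectified), "world_to_cam" (4x4, takes a point from world to camera coordinates). Camera axes: x right, y up, looking along -z (the intrinsics and any distortion apply to the point x, -y, -z); pixel columns grow to the right and rows downward; lengths in m; the calibration is good to about 2 mm. A picture is of the moment at which its call begins. There is no depth.
- close_job(): hands the job in, once; it reports no verdict.
The state is a dict: "clock": time; "joint_pos": joint angles; "qvel": joint speeds; "tau": joint torques, N m; "tool_pos": TCP position; "orientation": TCP orientation; "force": force on the tool from outside, world axes, zero at the start; "moment": the same for the moment, N m; "opening": finger opening in m.
Only numpy, scipy, OpenCV 4.12 (cv2) and the standard library are available. Lean on these libraries where they do the work, as an engineer would, in place of code of your own. Each camera call takes 0.05 s, during which the arm holds its last target. There are 200 camera calls.

## Working session

There is one attempt and no reset: what is moved stays moved. The work goes in short steps, Python scripts to look and compute and a tool call to move; the robot and the scene stay as the last step left them, time stands still between calls to the robot, and variables do not carry over. Pictures are saved under pics/ and viewed, about 12 in all and at most 16, crops included, and the job is handed in when it is done.

Besides the shell and the picture viewer there is one more tool, called after "Call:" as name(argument=value, ...) on one line, values as JSON. arm_command: Moves the arm, as the interface text tells. Its arguments: {"type":"object","properties":{"commands":{"type":"array"}},"required":["commands"]}

```bash
ls; mkdir -p pics; python3 - <<'E'
from plant import *
import cv2,numpy as np
o=get_obs();print({k:np.round(v,3).tolist() for k,v in o.items()})
for n in("top","side"):
    s=snapshot(n);cv2.imwrite(f"pics/{n}0.png",s["frame"]);print(n,s["fov_y"],s["cx"],s["cy"],s["dist"],np.round(s["world_to_cam"],3).tolist())
E
```

```text
pics
{'clock': 0.0, 'joint_pos': [89.96, 20.591, 0.634, -0.02, -70.137, -16.505], 'qvel': [0.004, 0.021, 0.031, 0.034, 0.012, 0.064], 'tau': [0.001, -58.271, 29.305, 6.997, 0.007, -0.0], 'tool_pos': [0.192, 0.647, 0.226], 'orientation': [5.295, 89.905, -101.258], 'force': [-0.529, 0.909, -0.323], 'moment': [-0.022, -0.031, 0.01], 'opening': 0.087}
top 42.521548015660244 278.6984758070812 216.43438724482934 [-0.21187743  0.          0.          0.          0.        ] [[0.021, -1.0, -0.006, -0.003], [0.993, 0.02, 0.118, -0.549], [-0.118, -0.009, 0.993, -1.296], [0.0, 0.0, 0.0, 1.0]]
side 51.58055075816411 284.1746948142248 207.6883586829372 [-0.00240304  0.          0.          0.          0.        ] [[0.779, -0.627, -0.009, -0.423], [0.339, 0.408, 0.848, -0.214], [-0.528, -0.663, 0.53, -0.815], [0.0, 0.0, 0.0, 1.0]]
```

View pics/top0.png

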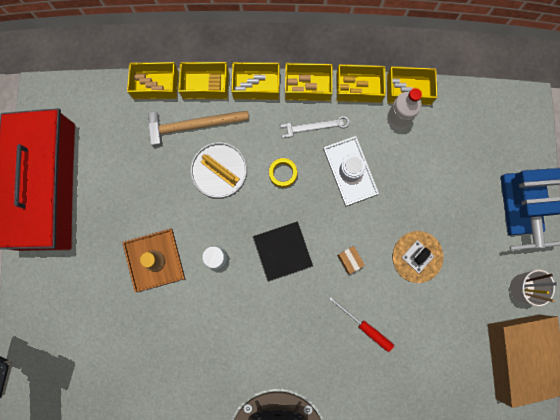

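View pics/side0.png

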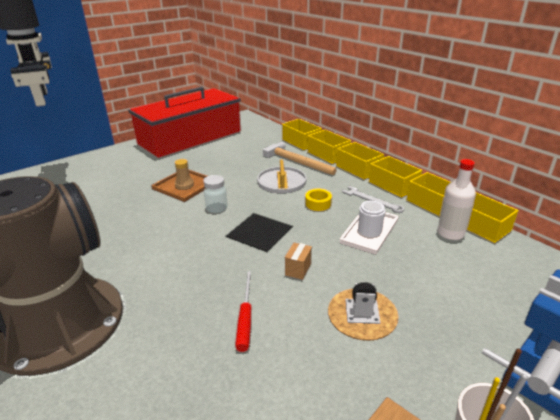

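The top view shows the foot in the square tray (154,260), the pull in the dish (219,170), the tin in the long tray (351,170), the caster on the cork (417,257), the mat at (283,251) and the jar at (214,258). The side view agrees. The pieces form a single 4-cycle.

```bash
cat > h.py <<'E'
from plant import *
import cv2,numpy as np
from scipy.spatial.transform import Rotation as Ro
def cam(n):
    s=snapshot(n);f=210/np.tan(np.radians(s["fov_y"]/2))
    s["K"]=np.array([[f,0,s["cx"]],[0,f,s["cy"]],[0,0,1.]]);s["d"]=np.array(s["dist"],float);s["T"]=np.array(s["world_to_cam"]);return s
def ray(s,px):
    u=cv2.undistortPoints(np.array(px,float).reshape(-1,1,2),s["K"],s["d"]).reshape(-1,2)
    d=np.c_[u[:,0],-u[:,1],-np.ones(len(u))]@s["T"][:3,:3]
    return -s["T"][:3,:3].T@s["T"][:3,3],d
def cast(s,px,z):
    o,d=ray(s,px);return (o+d*((z-o[2])/d[:,2])[:,None])[:,:2]
def pix(s,P):
    c=np.array(P,float).reshape(-1,3)@s["T"][:3,:3].T+s["T"][:3,3]
    return cv2.projectPoints(c*[1,-1,-1],np.zeros(3),np.zeros(3),s["K"],s["d"])[0].reshape(-1,2)
def R():return Ro.from_euler('xyz',get_obs()["orientation"],degrees=True).as_matrix()
def go(p,yaw=None):
    "tool-frame shift mm to world TCP p; yaw= wanted direction of jaw axis in world deg (mod 180)"
    o=get_obs();r=R();d=r.T@(np.array(p)-o["tool_pos"])*1000
    a=np.degrees(np.arctan2(r[1,2],r[0,2]));t=0 if yaw is None else -((yaw-a+90)%180-90)
    print("clk",round(o["clock"],2),"tcp",np.round(o["tool_pos"],4),"jaw",round(a,1),"shift",np.round(d,1),"turn",round(t,1),"j6",round(o["joint_pos"][5],1),"open",round(o["opening"],4),"F",np.round(o["force"],1))
    return d,t
E
python3 - <<'E'
from h import *
print(np.round(R(),3))
s=cam("top");im=s["frame"]
lab=cv2.cvtColor(im,cv2.COLOR_BGR2LAB).astype(float)
def outline(box,z,kind,thr=14):
    x0,y0,x1,y1=box;r=lab[y0:y1,x0:x1]
    bg=np.median(np.r_[r[0],r[-1],r[:,0],r[:,-1]],0)
    m=(np.linalg.norm(r-bg,axis=2)>thr).astype(np.uint8)
    m=cv2.morphologyEx(m,cv2.MORPH_OPEN,np.ones((3,3)))
    c=max(cv2.findContours(m,cv2.RETR_EXTERNAL,cv2.CHAIN_APPROX_NONE)[0],key=cv2.contourArea)
    c=cv2.convexHull(c).reshape(-1,2)+[x0,y0]
    w=cast(s,c,z).astype(np.float32)*1000
    return np.round(cv2.minEnclosingCircle(w) if kind=="c" and 0 else np.r_[sum(cv2.fitEllipse(w)[:2],()) if kind=="c" else sum(cv2.minAreaRect(w)[:2],()),0 if kind=="c" else cv2.minAreaRect(w)[2]],1)
for n,b,z,k in [("dish",(180,133,256,206),.007,"c"),("long",(317,130,386,212),.007,"r"),("cork",(384,224,450,291),.002,"c"),("sq",(116,222,192,298),.007,"r"),("mat",(245,215,320,287),.002,"r"),("jar",(196,238,234,278),.04,"c"),("carton",(332,240,370,280),.02,"r"),("tape",(262,152,304,194),.01,"c")]:
    print(n,outline(b,z,k))
hsv=cv2.cvtColor(im,cv2.COLOR_BGR2HSV)
cr=[]
for cx,cy in [(219,170),(351,170),(417,257),(154,260)]:
    cr.append(cv2.resize(im[cy-37:cy+38,cx-37:cx+38],(400,300) if 0 else (300,300),interpolation=cv2.INTER_CUBIC))
cv2.imwrite("pics/c.png",np.vstack([np.hstack(cr[:2]),np.hstack(cr[2:])]))
E
```

```text
[[-0.     0.959 -0.285]
 [-0.001 -0.285 -0.959]
 [-1.     0.     0.001]]
dish [665.7 164.7 140.4 148.3   0. ]
long [ 673.6 -171.4  165.4   94.7   21.6]
cork [ 457.5 -345.   132.2  133.9    0. ]
sq [434.4 323.4 138.1 137.   17. ]
mat [465.7  -2.3 121.9 122.2  19.7]
jar [440.7 159.3  58.2  73.3   0. ]
carton [ 444.2 -172.1   63.9   50.5   29.5]
tape [663.    0.7  75.4  81.7   0. ]
```

View pics/c.png

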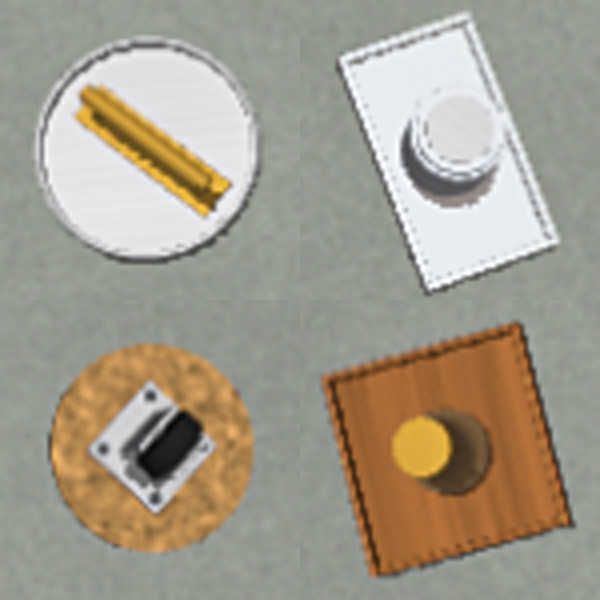

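Crops (4x): the pull's bar runs (95,92)–(220,183), the tin lid centre is at (460,127), the caster's plate corners are (150,382), (215,445), (155,512) and (90,450), and the ferrule centre is at (421,447).

```bash
python3 - <<'E'
from h import *
s=cam("top")
def c(p,cx,cy,z):return cast(s,[[cx-37+(x+.5)/4-.5,cy-37+(y+.5)/4-.5] for x,y in p],z)*1000
def ang(a,b):d=b-a;return np.degrees(np.arctan2(d[1],d[0]))
b=c([(95,92),(220,183)],219,170,.046);print("pull",b.mean(0),ang(*b),np.linalg.norm(b[1]-b[0]))
print("tin",c([(160,127)],351,170,.071))
k=c([(150,82),(215,145),(155,212),(90,150)],417,257,.008);print("caster",k.mean(0),"ydir",ang(k[0],k[1]),ang(k[3],k[2]))
print("foot",c([(121,147)],154,260,.08))
b/=1000
go([*b.mean(0),.15],ang(*b)+90)
E
```

```text
pull [668.08388793 154.00905067] -125.16589650384427 97.83084374162932
tin [[ 675.64163904 -171.17867822]]
caster [ 457.67899037 -343.86229868] ydir -132.9668149585769 -132.5540607711317
foot [[433.98175167 320.70030572]]
clk 0.2 tcp [0.1922 0.6468 0.226 ] jaw -106.6 shift [ 76.4 596.5 336.7] turn -71.4 j6 -16.5 open 0.0878 F [-0.6 -0.3 -0.8]
```

Call:
arm_command(commands=[0,43,24,0,100,0,43,24,0,100,0,43,24,0,100,0,43,24,0,100,0,43,24,0,100])

```text
clock: 0.82
tool_pos: [0.3661, 0.4675, 0.2242]
orientation: [4.8, 89.8, -101.5]
force: [-0.4, -0.2, -0.2]
opening: 0.0874
```

Call:
arm_command(commands=[0,43,24,0,100,0,43,24,0,100,0,43,24,0,100,0,43,24,0,100,0,43,24,0,100])

```text
clock: 1.45
tool_pos: [0.5436, 0.2857, 0.2248]
orientation: [4.6, 89.8, -101.6]
force: [0.8, 0.9, 0.6]
opening: 0.0872
```

Call:
arm_command(commands=[10,43,24,0,100,10,43,24,0,100,10,43,24,0,100,10,43,24,0,100,10,0,0,-10,100])

```text
clock: 2.08
tool_pos: [0.6882, 0.1375, 0.1733]
orientation: [0.7, 89.8, -95.4]
force: [-0.2, 1.0, -0.2]
opening: 0.0876
```

Call:
arm_command(commands=[5,0,0,-10,100,5,0,0,-10,100,5,0,0,-10,100,0,0,0,-10,100,0,0,0,0,100])

```text
clock: 2.7
tool_pos: [0.6876, 0.1352, 0.1541]
orientation: [-85.2, 89.6, -140.3]
force: [-0.5, -0.3, -0.6]
opening: 0.0878
```

```bash
python3 - <<'E'
from h import *
go([.668,.154,.10],145);print(get_obs()["joint_pos"])
E
```

```text
clk 2.7 tcp [0.6876 0.1352 0.1541] jaw -55.1 shift [ 54.1  -4.9 -26.6] turn -20.1 j6 97.8 open 0.0878 F [-0.5 -0.3 -0.6]
[ 27.06021626  25.83730549  -0.88071538   0.10007123 -63.68169027
  97.83509887]
```

Call:
arm_command(commands=[10,0,-13,-10,100,10,0,-10,-10,100,10,0,0,0,100])

```text
clock: 3.08
tool_pos: [0.6732, 0.1532, 0.1241]
orientation: [-99.8, 89.7, -135.2]
force: [0.2, -0.0, 0.3]
opening: 0.0872
```

```bash
python3 - <<'E'
from h import *
go([.668,.154,.025],145)
s=cam("top");cv2.imwrite("pics/g.png",cv2.resize(s["frame"][110:220,160:300],(700,550),interpolation=cv2.INTER_CUBIC))
E
```

```text
clk 3.08 tcp [0.6732 0.1532 0.1241] jaw -35.4 shift [99.1 -1.9 -4.6] turn -0.4 j6 115.6 open 0.0872 F [ 0.2 -0.   0.3]
```

View pics/g.png

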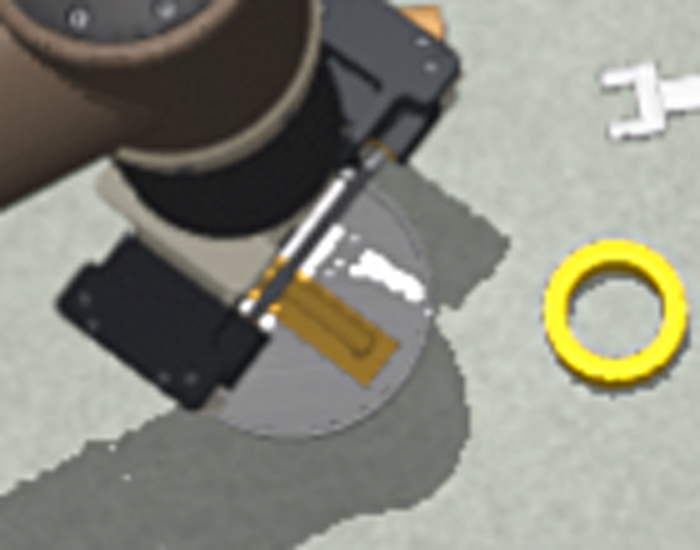

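Gripper is over the pull with the jaws across the bar. Descending and gripping.

Call:
arm_command(commands=[30,-1,-5,0,100,30,-1,0,0,100,20,0,0,0,100,14,0,0,0,100,0,0,0,0,100])

```text
clock: 3.75
tool_pos: [0.6688, 0.1524, 0.0259]
orientation: [-97.2, 89.6, -134.2]
force: [0.2, 0.6, -0.1]
opening: 0.0879
```

```bash
python3 - <<'E'
from h import *
go([.668,.154,.025],145)
E
```

```text
clk 3.75 tcp [0.6688 0.1524 0.0259] jaw -37.1 shift [ 0.9  0.8 -1.6] turn -2.1 j6 113.7 open 0.0879 F [ 0.2  0.6 -0.1]
```

Call:
arm_command(commands=[0,0,-1,-2,0,0,0,0,0,0,0,0,0,0,0,0,0,0,0,0,0,0,0,0,0])

```text
clock: 4.38
tool_pos: [0.6699, 0.1538, 0.0293]
orientation: [-53.4, 89.8, -88.4]
force: [0.1, -0.2, -0.6]
opening: 0.0434
```

Call:
arm_command(commands=[0,0,0,0,0,0,0,0,0,0,-15,0,0,0,0,-30,0,0,0,0,-40,0,0,0,0])

```text
clock: 5.0
tool_pos: [0.668, 0.1531, 0.1145]
orientation: [-101.2, 89.5, -136.2]
force: [1.0, 0.3, -0.1]
opening: 0.0007
```

```bash
python3 - <<'E'
from h import *
go([.466,-.002,.10],None)
E
```

```text
clk 5.0 tcp [0.668  0.1531 0.1145] jaw -35.1 shift [  16.6 -242.9  -76.2] turn 0 j6 115.6 open 0.0007 F [ 1.   0.3 -0.1]
```

The fingers need about 10 rows to close; I lifted too early. Checking the pull.

Call:
arm_command(commands=[0,0,0,0,100,0,0,0,0,100,0,0,0,0,100,0,0,0,0,100,0,0,0,0,100])

```text
clock: 5.62
tool_pos: [0.6695, 0.1536, 0.1191]
orientation: [-64.3, 89.8, -99.3]
force: [0.0, -0.1, 0.1]
opening: 0.0455
```

```bash
python3 - <<'E'
from h import *
go([.668,.154,.027],145)
a=cam("top");b=cam("side")
A=cv2.resize(a["frame"][120:210,175:265],(450,450),interpolation=cv2.INTER_CUBIC)
B=cv2.resize(b["frame"][120:210,240:330],(450,450),interpolation=cv2.INTER_CUBIC)
cv2.imwrite("pics/g2.png",cv2.resize(np.hstack([A,B]),(800,400)))
E
```

```text
clk 5.62 tcp [0.6695 0.1536 0.1191] jaw -35.0 shift [92.1 -0.3 -1.6] turn -0.0 j6 115.6 open 0.0455 F [ 0.  -0.1  0.1]
```

View pics/g2.png

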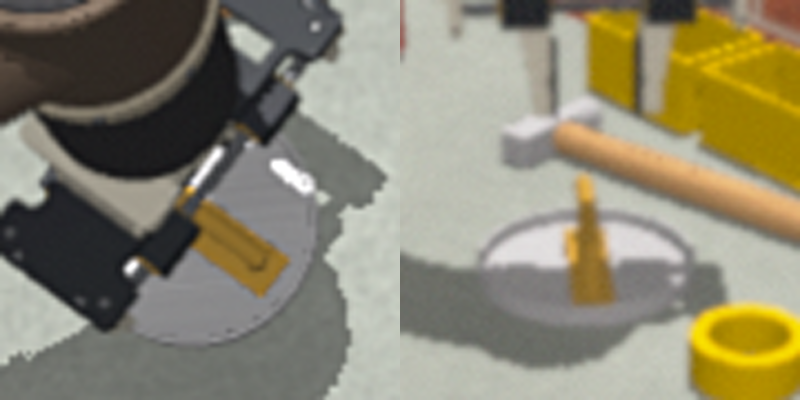

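The pull still stands undisturbed in the dish. Grasping again.

Call:
arm_command(commands=[30,0,-2,0,45,30,0,0,0,45,20,0,0,0,45,15,0,0,0,45,1,0,0,0,45])

```text
clock: 6.35
tool_pos: [0.6685, 0.1547, 0.0203]
orientation: [-51.1, 89.8, -86.1]
force: [0.0, 0.5, -0.1]
opening: 0.0395
```

Call:
arm_command(commands=[0,0,0,0,0,0.5,0,0,0,0,0.5,0,0,0,0,0.5,0,0,0,0,0.5,0,0,0,0])

```text
clock: 6.98
tool_pos: [0.6699, 0.1553, 0.0215]
orientation: [6.7, 89.8, -28.3]
force: [-1.6, -0.2, 2.9]
opening: 0.0112
```

Call:
arm_command(commands=[0,0,0,0,0,0,0,0,0,0])

```text
clock: 7.22
tool_pos: [0.6699, 0.1553, 0.0215]
orientation: [9.3, 89.7, -25.7]
force: [-0.8, 0.9, 0.7]
opening: 0.011
```

Call:
arm_command(commands=[-10,0,0,0,0,-25,0,0,0,0,-30,0,0,0,0,0,-50,-15,0,0,0,-50,-16,0,0])

```text
clock: 7.85
tool_pos: [0.5876, 0.0918, 0.0886]
orientation: [10.1, 89.7, -24.8]
force: [-0.3, -0.1, -1.1]
opening: 0.0107
```

Call:
arm_command(commands=[0,-50,-16,0,0,0,-50,-16,0,0,0,-40,-12,0,0,0,0,0,0,0])

```text
clock: 8.35
tool_pos: [0.4653, -0.0022, 0.0904]
orientation: [27.9, 89.6, -7.1]
force: [0.6, 0.3, -1.8]
opening: 0.0108
```

```bash
python3 - <<'E'
from h import *
go([.466,-.002,.023],None)
E
```

```text
clk 8.35 tcp [ 0.4653 -0.0022  0.0904] jaw -35.0 shift [67.4  0.3  0.1] turn 0 j6 120.6 open 0.0108 F [ 0.6  0.3 -1.8]
```

Call:
arm_command(commands=[25,0,0,0,0,20,0,0,0,0,12,0,0,0,0,6,0,0,0,0,1,0,0,0,0])

```text
clock: 8.98
tool_pos: [0.4707, -0.0002, 0.0278]
orientation: [40.8, 89.2, 5.9]
force: [0.4, -0.3, -1.9]
opening: 0.0108
```

Call:
arm_command(commands=[1,0,0,0,0,0,0,0,0,0])

```text
clock: 9.22
tool_pos: [0.4714, 0.0001, 0.0275]
orientation: [41.7, 89.1, 6.8]
force: [-0.2, -0.6, -1.1]
opening: 0.0107
```

Call:
arm_command(commands=[3,0,0,0,0,2,0,0,0,0,1,0,0,0,0])

```text
clock: 9.6
tool_pos: [0.4719, 0.0003, 0.0217]
orientation: [43.1, 89.0, 8.2]
force: [0.4, 0.4, -0.9]
opening: 0.0109
```

Call:
arm_command(commands=[1,0,0,0,0,0,0,0,0,0])

```text
clock: 9.85
tool_pos: [0.4722, 0.0004, 0.0214]
orientation: [42.5, 89.0, 7.7]
force: [-1.0, -1.0, -0.3]
opening: 0.011
```

Call:
arm_command(commands=[1,0,0,0,0,0,0,0,0,30,0,0,0,0,45,0,0,0,0,45,0,0,0,0,45])

```text
clock: 10.48
tool_pos: [0.4729, 0.0005, 0.0214]
orientation: [42.3, 88.9, 7.5]
force: [-0.6, -1.2, -0.4]
opening: 0.0389
```

Call:
arm_command(commands=[0,0,0,0,45,0,0,0,0,45,-15,0,0,0,45,-40,0,0,0,45,-50,0,0,0,90])

```text
clock: 11.1
tool_pos: [0.4682, -0.0009, 0.125]
orientation: [28.5, 89.4, -6.4]
force: [1.4, -0.3, -0.1]
opening: 0.0448
```

```bash
python3 - <<'E'
from h import *
go([.434,.321,.13],107);print(np.round(R(),3))
E
```

```text
clk 11.1 tcp [ 0.4682 -0.0009  0.125 ] jaw -34.9 shift [  -5.7  244.6 -212. ] turn 38.1 j6 120.6 open 0.0448 F [ 1.4 -0.3 -0.1]
[[ 0.01   0.572  0.821]
 [-0.001  0.821 -0.572]
 [-1.     0.005  0.009]]
```

Call:
arm_command(commands=[-8,35,-30,0,90,0,35,-30,0,90,0,35,-30,0,90,0,35,-30,0,90,0,35,-30,0,90])

```text
clock: 11.72
tool_pos: [0.4472, 0.2337, 0.1388]
orientation: [47.7, 88.9, 12.5]
force: [1.3, -0.3, -0.1]
opening: 0.0788
```

Call:
arm_command(commands=[0,35,-30,0,90,0,35,-30,0,90,0,0,0,0,90])

```text
clock: 12.1
tool_pos: [0.4373, 0.3314, 0.1389]
orientation: [48.4, 88.8, 13.5]
force: [0.4, -0.1, -0.5]
opening: 0.0787
```

```bash
python3 - <<'E'
from h import *
go([.434,.321,.036])
E
```

```text
clk 12.1 tcp [0.4373 0.3314 0.1389] jaw -35.0 shift [102.7 -12.    1.9] turn 0 j6 86.2 open 0.0787 F [ 0.4 -0.1 -0.5]
```

Call:
arm_command(commands=[5,-12,2,0,90,0,0,0,0,90,30,0,0,0,90,30,0,0,0,90,20,0,0,0,90])

```text
clock: 12.72
tool_pos: [0.4343, 0.317, 0.0535]
orientation: [55.4, 88.7, 20.2]
force: [-0.0, 1.5, 0.6]
opening: 0.0785
```

```bash
python3 - <<'E'
from h import *
go([.434,.321,.036])
E
```

```text
clk 12.72 tcp [0.4343 0.317  0.0535] jaw -35.2 shift [17.5  2.8 -2.8] turn 0 j6 86.3 open 0.0785 F [-0.   1.5  0.6]
```

Call:
arm_command(commands=[10,2,-2,0,90,7,0,0,0,90,1,0,0,0,90,0,0,0,0,0,0,0,0,0,0])

```text
clock: 13.35
tool_pos: [0.435, 0.3187, 0.0358]
orientation: [56.0, 88.6, 20.7]
force: [-0.5, -0.1, 0.3]
opening: 0.0643
```

Call:
arm_command(commands=[0,0,0,0,0,0,0,0,0,0,0,0,0,0,0,0,0,0,0,0,0,0,0,0,0])

```text
clock: 13.98
tool_pos: [0.4352, 0.3191, 0.0367]
orientation: [57.8, 88.5, 22.5]
force: [-0.4, -0.6, 0.6]
opening: 0.0347
```

Call:
arm_command(commands=[0,0,0,0,0,0,0,0,0,0])

```text
clock: 14.22
tool_pos: [0.4352, 0.3191, 0.0367]
orientation: [57.7, 88.6, 22.4]
force: [-0.0, -0.3, 0.3]
opening: 0.035
```

Call:
arm_command(commands=[-10,0,0,0,0,-25,0,0,0,0,-35,0,0,0,0,0,0,0,0,0])

```text
clock: 14.72
tool_pos: [0.4333, 0.3181, 0.1096]
orientation: [55.9, 88.6, 20.6]
force: [-0.1, 0.5, -0.8]
opening: 0.0349
```

```bash
python3 - <<'E'
from h import *
go([.666,.165,.105])
E
```

```text
clk 14.72 tcp [0.4333 0.3181 0.1096] jaw -35.3 shift [  8.6   9.3 278.3] turn 0 j6 86.2 open 0.0349 F [-0.1  0.5 -0.8]
```

Call:
arm_command(commands=[0,2,46,0,0,0,2,46,0,0,0,2,46,0,0,0,2,46,0,0,0,2,46,0,0])

```text
clock: 15.35
tool_pos: [0.6291, 0.1922, 0.1128]
orientation: [59.8, 88.7, 24.9]
force: [0.9, 0.7, -1.2]
opening: 0.0348
```

Call:
arm_command(commands=[0,1,46,0,0,0,0,0,0,0])

```text
clock: 15.6
tool_pos: [0.6699, 0.1632, 0.1113]
orientation: [59.5, 88.8, 24.4]
force: [-1.4, -0.4, -1.4]
opening: 0.0348
```

```bash
python3 - <<'E'
from h import *
go([.666,.165,.037])
E
```

```text
clk 15.6 tcp [0.6699 0.1632 0.1113] jaw -35.1 shift [74.2 -2.1 -5. ] turn 0 j6 114.9 open 0.0348 F [-1.4 -0.4 -1.4]
```

Call:
arm_command(commands=[20,-2,-5,0,0,20,0,0,0,0,15,0,0,0,0,8,0,0,0,0,4,0,0,0,0])

```text
clock: 16.23
tool_pos: [0.6639, 0.1651, 0.0409]
orientation: [61.5, 89.0, 26.3]
force: [-0.2, -0.8, -1.3]
opening: 0.0352
```

Call:
arm_command(commands=[1,0,0,0,0,0,0,0,0,0])

```text
clock: 16.48
tool_pos: [0.6643, 0.1655, 0.0404]
orientation: [61.1, 88.9, 26.0]
force: [0.3, 1.2, -1.2]
opening: 0.035
```

```bash
python3 - <<'E'
from h import *
go([.666,.165,.037])
E
```

```text
clk 16.48 tcp [0.6643 0.1655 0.0404] jaw -35.2 shift [3.4 0.6 1.7] turn 0 j6 114.5 open 0.035 F [ 0.3  1.2 -1.2]
```

Call:
arm_command(commands=[2,0,1,0,0,1.5,0,0,0,0,1,0,0,0,0,0.5,0,0,0,0,0,0,0,0,0])

```text
clock: 17.1
tool_pos: [0.6659, 0.1651, 0.0367]
orientation: [61.1, 88.8, 25.9]
force: [-0.0, -1.2, -1.2]
opening: 0.0351
```

Call:
arm_command(commands=[0.5,0,0,0,0,0,0,0,0,0])

```text
clock: 17.35
tool_pos: [0.666, 0.1651, 0.0367]
orientation: [60.7, 88.8, 25.6]
force: [-0.5, 0.4, 0.1]
opening: 0.035
```

Call:
arm_command(commands=[0,0,0,0,60,0,0,0,0,90,0,0,0,0,90,0,0,0,0,90,0,0,0,0,90])

```text
clock: 17.98
tool_pos: [0.6663, 0.1653, 0.0363]
orientation: [60.8, 88.8, 25.7]
force: [0.0, 0.5, -0.3]
opening: 0.0769
```

Call:
arm_command(commands=[-20,0,0,0,90,-40,0,0,0,90,-50,0,0,0,90,0,0,0,0,90,0,0,0,0,90])

```text
clock: 18.6
tool_pos: [0.6635, 0.1639, 0.1483]
orientation: [60.8, 88.9, 25.7]
force: [-0.6, 0.2, -0.8]
opening: 0.0789
```

```bash
python3 - <<'E'
from h import *
go([.458,-.344,.14],47)
E
```

```text
clk 18.6 tcp [0.6635 0.1639 0.1483] jaw -35.2 shift [ 3.000e-01 -5.337e+02  1.243e+02] turn -82.2 j6 114.6 open 0.0789 F [-0.6  0.2 -0.8]
```

Call:
arm_command(commands=[0,-48,11,0,90,0,-48,11,0,90,0,-48,11,0,90,0,-48,11,0,90,0,-48,11,0,90])

```text
clock: 19.23
tool_pos: [0.5668, -0.0678, 0.1392]
orientation: [64.1, 89.3, 29.2]
force: [0.3, -0.1, 0.3]
opening: 0.0786
```

Call:
arm_command(commands=[0,-48,11,0,90,0,-48,11,0,90,0,-48,11,0,90,0,-48,11,0,90,0,-48,11,0,90])

```text
clock: 19.85
tool_pos: [0.4684, -0.3028, 0.1324]
orientation: [91.0, 89.5, 56.2]
force: [0.7, -0.3, 0.2]
opening: 0.0792
```

Call:
arm_command(commands=[0,-48,11,0,90,0,0,0,10,90,0,0,0,10,90,0,0,0,10,90,0,0,0,10,90])

```text
clock: 20.48
tool_pos: [0.444, -0.3528, 0.126]
orientation: [-170.3, 89.4, 113.4]
force: [0.2, 0.4, -0.7]
opening: 0.0792
```

Call:
arm_command(commands=[0,0,0,10,90,0,0,0,10,90,0,0,0,10,90,0,0,0,10,90,0,0,0,0,90])

```text
clock: 21.1
tool_pos: [0.441, -0.3518, 0.1205]
orientation: [-109.0, 88.9, 133.3]
force: [0.0, 0.0, 0.8]
opening: 0.0786
```

```bash
python3 - <<'E'
from h import *
go([.458,-.344,.1],47)
s=cam("side");cv2.imwrite("pics/s1.png",s["frame"])
E
```

```text
clk 21.1 tcp [ 0.441  -0.3518  0.1205] jaw -117.7 shift [ 20.4  11.7 -14.7] turn 15.3 j6 81.7 open 0.0786 F [0.  0.  0.8]
```

View pics/s1.png

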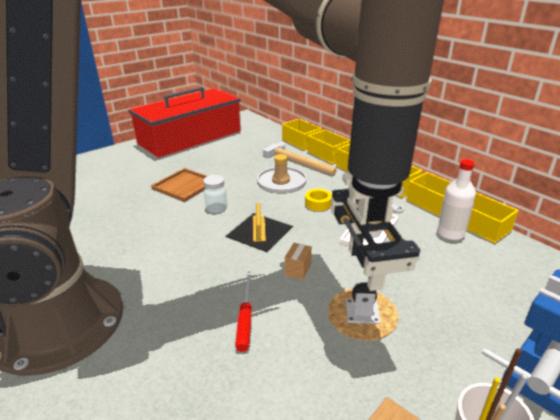

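The side view shows the foot upright in the dish (282,175), the pull upright on the mat (259,225), the jar upright, and the gripper above the caster (363,300).

Call:
arm_command(commands=[0,0,0,8,90,0,0,0,7.5,90,0,0,0,0,90])

```text
clock: 21.52
tool_pos: [0.4404, -0.3515, 0.1192]
orientation: [-91.4, 88.8, 135.9]
force: [0.4, 0.4, 0.1]
opening: 0.0789
```

```bash
python3 - <<'E'
from h import *
go([.458,-.344,.032],47)
E
```

```text
clk 21.52 tcp [ 0.4404 -0.3515  0.1192] jaw -132.7 shift [ 87.    9.7 -17.4] turn 0.3 j6 66.7 open 0.0789 F [0.4 0.4 0.1]
```

Call:
arm_command(commands=[0,9.5,-17,0,90,20,0,0,0,90,15,0,0,0,90,10,0,0,0,90,0,0,0,0,90])

```text
clock: 22.15
tool_pos: [0.4614, -0.3442, 0.0722]
orientation: [-92.0, 88.9, 136.1]
force: [-0.0, -0.5, -0.1]
opening: 0.0789
```

```bash
python3 - <<'E'
from h import *
go([.458,-.344,.032],47)
E
```

```text
clk 22.15 tcp [ 0.4614 -0.3442  0.0722] jaw -131.8 shift [40.3 -1.9  2.1] turn 1.2 j6 66.2 open 0.0789 F [-0.  -0.5 -0.1]
```

Call:
arm_command(commands=[20,-2,2,1,90,14,0,0,0,90,5,0,0,0,90,0.5,0,0,0,90,0,0,0,0,90])

```text
clock: 22.78
tool_pos: [0.4601, -0.345, 0.0339]
orientation: [-94.2, 89.1, 133.2]
force: [0.3, 0.2, 0.1]
opening: 0.0788
```

```bash
python3 - <<'E'
from h import *
go([.458,-.344,.032],47)
E
```

```text
clk 22.77 tcp [ 0.4601 -0.345   0.0339] jaw -132.7 shift [ 1.9 -2.2  0.7] turn 0.3 j6 65.5 open 0.0788 F [0.3 0.2 0.1]
```

Call:
arm_command(commands=[0,0,0,0,0,0,0,0,0,0,0,0,0,0,0,0,0,0,0,0,0,0,0,0,0])

```text
clock: 23.4
tool_pos: [0.4609, -0.3452, 0.0351]
orientation: [-97.9, 89.2, 129.5]
force: [-0.3, 0.6, 0.6]
opening: 0.0348
```

Call:
arm_command(commands=[0,0,0,0,0,0,0,0,0,0,0,0,0,0,0,0,0,0,0,0])

```text
clock: 23.9
tool_pos: [0.4608, -0.3453, 0.0351]
orientation: [-97.1, 89.2, 130.2]
force: [-0.5, -1.5, -0.4]
opening: 0.0298
```

```bash
python3 - <<'E'
from h import *
go([.434,.323,.13])
E
```

```text
clk 23.9 tcp [ 0.4608 -0.3453  0.0351] jaw -132.6 shift [ -87.5 -473.7 -473.6] turn 0 j6 65.5 open 0.0298 F [-0.5 -1.5 -0.4]
```

Call:
arm_command(commands=[-10,0,0,0,0,-30,0,0,0,0,-45,0,0,0,0,-45,0,0,0,0,0,0,0,0,0])

```text
clock: 24.52
tool_pos: [0.4614, -0.3464, 0.1703]
orientation: [-94.2, 89.1, 133.1]
force: [1.1, 0.5, -1.6]
opening: 0.0299
```

```bash
python3 - <<'E'
from h import *
go([.434,.323,.165])
E
```

```text
clk 24.52 tcp [ 0.4614 -0.3464  0.1703] jaw -132.7 shift [  13.2 -473.6 -473.8] turn 0 j6 65.4 open 0.0299 F [ 1.1  0.5 -1.6]
```

Call:
arm_command(commands=[0,-25,-25,0,0,0,-33,-33,0,0,0,-33,-33,0,0,0,-33,-33,0,0,0,-33,-33,0,0])

```text
clock: 25.15
tool_pos: [0.4501, -0.1205, 0.1712]
orientation: [-91.2, 88.9, 135.7]
force: [0.2, 0.5, -1.5]
opening: 0.0301
```

Call:
arm_command(commands=[0,-33,-33,0,0,0,-33,-33,0,0,0,-33,-33,0,0,0,-33,-33,0,0,0,-33,-33,0,0])

```text
clock: 25.78
tool_pos: [0.4381, 0.1198, 0.173]
orientation: [-87.1, 88.8, 139.8]
force: [0.6, 0.4, -1.2]
opening: 0.0299
```

```bash
python3 - <<'E'
from h import *
go([.434,.323,.165])
E
```

```text
clk 25.77 tcp [0.4381 0.1198 0.173 ] jaw -133.1 shift [  10.8 -141.6 -145.6] turn 0 j6 8.4 open 0.0299 F [ 0.6  0.4 -1.2]
```

Call:
arm_command(commands=[0,-33,-34,0,0,0,-33,-34,0,0,0,-33,-34,0,0,0,-33,-34,0,0,0,0,0,0,0])

```text
clock: 26.4
tool_pos: [0.4308, 0.317, 0.1734]
orientation: [-78.1, 88.7, 149.0]
force: [-0.9, -0.2, -2.1]
opening: 0.0301
```

```bash
python3 - <<'E'
from h import *
go([.4345,.323,.04])
E
```

```text
clk 26.4 tcp [0.4308 0.317  0.1734] jaw -132.9 shift [133.3   1.5  -7.5] turn 0 j6 -8.5 open 0.0301 F [-0.9 -0.2 -2.1]
```

Call:
arm_command(commands=[30,3,-7,0,0,30,0,0,0,0,30,0,0,0,0,20,0,0,0,0,10,0,0,0,0])

```text
clock: 27.02
tool_pos: [0.4339, 0.3186, 0.049]
orientation: [-71.6, 88.7, 155.4]
force: [-0.7, -0.7, -0.7]
opening: 0.0301
```

Call:
arm_command(commands=[3,0,0,0,0,0,0,0,0,0])

```text
clock: 27.28
tool_pos: [0.4338, 0.3179, 0.0459]
orientation: [-69.4, 88.6, 157.6]
force: [0.5, 0.4, -1.4]
opening: 0.0296
```

```bash
python3 - <<'E'
from h import *
go([.4345,.323,.035])
E
```

```text
clk 27.27 tcp [0.4338 0.3179 0.0459] jaw -133.0 shift [10.9 -2.7 -4.3] turn 0 j6 -7.7 open 0.0296 F [ 0.5  0.4 -1.4]
```

Call:
arm_command(commands=[4,-1,-4,0,0,3,0,0,0,0,2,0,0,0,0,1,0,0,0,0,0,0,0,0,0])

```text
clock: 27.9
tool_pos: [0.4365, 0.3229, 0.037]
orientation: [-77.7, 88.7, 149.4]
force: [-0.1, 0.3, -1.8]
opening: 0.0299
```

Call:
arm_command(commands=[0.5,0,0,0,0,0,0,0,0,0])

```text
clock: 28.15
tool_pos: [0.4365, 0.3229, 0.0366]
orientation: [-77.9, 88.7, 149.1]
force: [-0.3, 0.3, -1.3]
opening: 0.0299
```

Call:
arm_command(commands=[1,0,0,0,0,1,0,0,0,0,0,0,0,0,0])

```text
clock: 28.52
tool_pos: [0.4365, 0.3231, 0.0355]
orientation: [-79.4, 88.7, 147.7]
force: [0.3, -1.1, -1.7]
opening: 0.0296
```

Call:
arm_command(commands=[0.5,0,0,0,0,0,0,0,0,0])

```text
clock: 28.78
tool_pos: [0.4365, 0.3232, 0.0354]
orientation: [-80.0, 88.7, 147.0]
force: [-1.9, -0.4, -0.3]
opening: 0.0302
```

Call:
arm_command(commands=[0.5,0,0,0,0,0,0,0,0,60,0,0,0,0,95,0,0,0,0,95,0,0,0,0,95])

```text
clock: 29.4
tool_pos: [0.4368, 0.3235, 0.035]
orientation: [-81.3, 88.7, 145.7]
force: [-0.5, -0.9, -0.4]
opening: 0.0643
```

Call:
arm_command(commands=[0,0,0,0,95,-15,0,0,0,95,-40,0,0,0,95,-50,0,0,0,95,-10,0,0,0,95])

```text
clock: 30.02
tool_pos: [0.4391, 0.3216, 0.1554]
orientation: [-78.1, 88.7, 149.0]
force: [1.6, 0.6, -0.5]
opening: 0.0833
```

```bash
python3 - <<'E'
from h import *
go([.6756,-.1712,.15])
E
```

```text
clk 30.02 tcp [0.4391 0.3216 0.1554] jaw -132.9 shift [ -4.5 508.7 200.1] turn 0 j6 -8.0 open 0.0833 F [ 1.6  0.6 -0.5]
```

Call:
arm_command(commands=[0,45,18,0,95,0,45,18,0,95,0,45,18,0,95,0,45,18,0,95,0,45,18,0,95])

```text
clock: 30.65
tool_pos: [0.5452, 0.1001, 0.1551]
orientation: [-95.7, 88.8, 131.8]
force: [2.0, 1.1, -0.1]
opening: 0.0834
```

Call:
arm_command(commands=[0,45,18,0,95,0,45,18,0,95,0,45,18,0,95,0,45,18,0,95,0,45,18,0,95])

```text
clock: 31.28
tool_pos: [0.652, -0.1261, 0.1517]
orientation: [-96.9, 88.8, 130.6]
force: [-0.2, 0.9, -0.2]
opening: 0.0832
```

Call:
arm_command(commands=[0,25,9,0,95,0,0,0,0,95])

```text
clock: 31.52
tool_pos: [0.6646, -0.1539, 0.1503]
orientation: [-93.0, 88.7, 134.2]
force: [-1.0, 0.3, -0.0]
opening: 0.0832
```

```bash
python3 - <<'E'
from h import *
go([.6756,-.1712,.032])
E
```

```text
clk 31.52 tcp [ 0.6646 -0.1539  0.1503] jaw -132.7 shift [117.8  22.4   5.4] turn 0 j6 45.0 open 0.0832 F [-1.   0.3 -0. ]
```

Call:
arm_command(commands=[5,21,5,0,95,20,0,0,0,95,20,0,0,0,95,10,0,0,0,95,0,0,0,0,95])

```text
clock: 32.15
tool_pos: [0.6764, -0.1708, 0.0938]
orientation: [-93.2, 88.7, 134.1]
force: [0.2, -0.5, 0.3]
opening: 0.0833
```

```bash
python3 - <<'E'
from h import *
go([.6756,-.1712,.032])
s=cam("top");cv2.imwrite("pics/t.png",cv2.resize(s["frame"][120:220,300:420],(720,600),interpolation=cv2.INTER_CUBIC))
E
```

```text
clk 32.15 tcp [ 0.6764 -0.1708  0.0938] jaw -132.6 shift [61.8  1.1  0.9] turn 0 j6 46.7 open 0.0833 F [ 0.2 -0.5  0.3]
```

View pics/t.png

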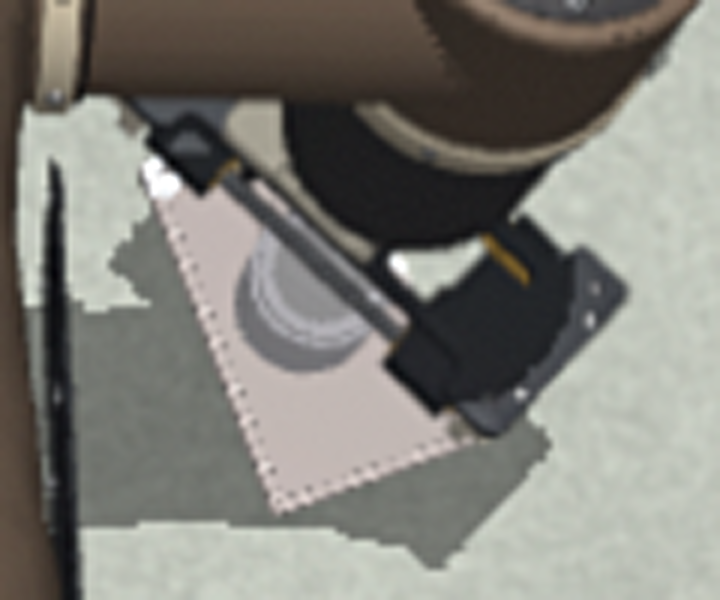

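The tin (lid near 352,164) lies between the fingers. Descending carefully.

Call:
arm_command(commands=[15,1,1,0,95,10,0,0,0,95,10,0,0,0,95,10,0,0,0,95,8,0,0,0,95])

```text
clock: 32.83
tool_pos: [0.6772, -0.1713, 0.0399]
orientation: [-100.7, 88.9, 126.7]
force: [-0.0, -0.5, 0.5]
opening: 0.083
```

Call:
arm_command(commands=[6,0,0,0,95,1,0,0,0,95,0,0,0,0,0,0,0,0,0,0,0,0,0,0,0])

```text
clock: 33.45
tool_pos: [0.677, -0.1713, 0.0322]
orientation: [-99.2, 88.8, 128.2]
force: [-0.4, 0.0, -1.9]
opening: 0.0597
```

Call:
arm_command(commands=[0,0,0,0,0,0,0,0,0,0,0,0,0,0,0,0,0,0,0,0])

```text
clock: 33.95
tool_pos: [0.6769, -0.1713, 0.0322]
orientation: [-99.9, 88.8, 127.6]
force: [-1.4, -0.2, -1.2]
opening: 0.0594
```

```bash
python3 - <<'E'
from h import *
go([.6756,-.1712,.032])
E
```

```text
clk 33.95 tcp [ 0.6769 -0.1713  0.0322] jaw -132.6 shift [ 0.2 -1.1  0.8] turn 0 j6 46.9 open 0.0594 F [-1.4 -0.2 -1.2]
```

Call:
arm_command(commands=[-10,0,0,0,0,-25,0,0,0,0,-40,0,0,0,0,-10,0,0,0,0,0,0,0,0,0])

```text
clock: 34.58
tool_pos: [0.6766, -0.1722, 0.1191]
orientation: [-94.7, 88.7, 132.7]
force: [-0.5, -0.2, -3.6]
opening: 0.0591
```

```bash
python3 - <<'E'
from h import *
go([.4575,-.345,.11])
E
```

```text
clk 34.58 tcp [ 0.6766 -0.1722  0.1191] jaw -132.6 shift [  9.6 -44.  275.5] turn 0 j6 46.8 open 0.0591 F [-0.5 -0.2 -3.6]
```

Call:
arm_command(commands=[0,-7,40,0,0,0,-7,46,0,0,0,-7,46,0,0,0,-7,46,0,0,0,-7,46,0,0])

```text
clock: 35.2
tool_pos: [0.4926, -0.3134, 0.1118]
orientation: [-86.3, 88.2, 141.3]
force: [0.7, -0.9, -3.0]
opening: 0.0594
```

Call:
arm_command(commands=[0,-7,36,0,0,0,0,0,0,0])

```text
clock: 35.45
tool_pos: [0.4576, -0.3365, 0.1095]
orientation: [-84.5, 87.9, 142.9]
force: [0.7, 0.8, -3.4]
opening: 0.0594
```

```bash
python3 - <<'E'
from h import *
go([.4575,-.345,.032])
E
```

```text
clk 35.45 tcp [ 0.4576 -0.3365  0.1095] jaw -132.6 shift [77.2  8.5  6.1] turn 0 j6 65.0 open 0.0594 F [ 0.7  0.8 -3.4]
```

Call:
arm_command(commands=[20,8,6,0,0,20,0,0,0,0,15,0,0,0,0,9,0,0,0,0,4,0,0,0,0])

```text
clock: 36.08
tool_pos: [0.4572, -0.3438, 0.0363]
orientation: [-83.9, 87.7, 143.5]
force: [-0.1, 0.6, -1.9]
opening: 0.0598
```

Call:
arm_command(commands=[1,0,0,0,0,0,0,0,0,0])

```text
clock: 36.33
tool_pos: [0.4578, -0.3437, 0.0356]
orientation: [-84.0, 87.8, 143.4]
force: [-0.4, -0.1, -2.8]
opening: 0.0597
```

```bash
python3 - <<'E'
from h import *
go([.4575,-.345,.032])
E
```

```text
clk 36.33 tcp [ 0.4578 -0.3437  0.0356] jaw -132.6 shift [3.6 0.8 1.1] turn 0 j6 66.0 open 0.0597 F [-0.4 -0.1 -2.8]
```

Call:
arm_command(commands=[1.5,0,1,0,0,1,0,0,0,0,1,0,0,0,0,0,0,0,0,0])

```text
clock: 36.83
tool_pos: [0.4576, -0.3448, 0.0331]
orientation: [-84.9, 87.9, 142.5]
force: [-0.7, 0.2, -3.7]
opening: 0.0599
```

Call:
arm_command(commands=[0.5,0,0,0,0,0,0,0,0,0])

```text
clock: 37.08
tool_pos: [0.4577, -0.3448, 0.0327]
orientation: [-85.0, 87.9, 142.5]
force: [0.4, -0.1, -2.7]
opening: 0.0598
```

Call:
arm_command(commands=[1,0,0,0,0,0.5,0,0,0,0,0,0,0,0,0])

```text
clock: 37.45
tool_pos: [0.4577, -0.3448, 0.0326]
orientation: [-84.7, 87.9, 142.7]
force: [-0.9, 1.6, -2.6]
opening: 0.0595
```

Call:
arm_command(commands=[0.5,0,0,0,0,0,0,0,0,0])

```text
clock: 37.7
tool_pos: [0.4577, -0.3448, 0.0325]
orientation: [-84.6, 87.9, 142.8]
force: [-1.1, 1.7, 1.2]
opening: 0.0592
```

Call:
arm_command(commands=[0,0,0,0,80,0,0,0,0,100,0,0,0,0,100,0,0,0,0,100,-15,0,0,0,100])

```text
clock: 38.33
tool_pos: [0.4582, -0.3453, 0.0469]
orientation: [-83.9, 87.9, 143.6]
force: [0.7, -0.5, 0.9]
opening: 0.0876
```

Call:
arm_command(commands=[-30,0,0,0,80,-45,0,0,0,60,-10,0,0,0,50,0,0,0,10,50,0,0,0,10,50])

```text
clock: 38.95
tool_pos: [0.462, -0.348, 0.1404]
orientation: [-65.2, 88.2, 141.7]
force: [-0.8, -0.1, 0.5]
opening: 0.0458
```

Call:
arm_command(commands=[0,0,0,10,50,0,0,0,10,50,0,0,0,10,50,0,0,0,10,50,0,0,0,10,50])

```text
clock: 39.58
tool_pos: [0.4614, -0.3476, 0.1428]
orientation: [-14.8, 88.3, 140.4]
force: [-0.8, 0.1, 0.1]
opening: 0.0439
```

```bash
python3 - <<'E'
from h import *
go([.473,.0005,.12],-35)
E
```

```text
clk 39.58 tcp [ 0.4614 -0.3476  0.1428] jaw 155.3 shift [  29.3 -320.9  134.3] turn 10.3 j6 -6.3 open 0.0439 F [-0.8  0.1  0.1]
```

Call:
arm_command(commands=[0,0,0,10.3,50,0,0,0,0,50,0,-41,26,0,50,0,-41,26,0,50,0,-41,26,0,50])

```text
clock: 40.2
tool_pos: [0.4679, -0.2013, 0.1462]
orientation: [-4.5, 88.3, 140.7]
force: [1.4, 0.3, 0.6]
opening: 0.0443
```

Call:
arm_command(commands=[5,-41,26,0,50,5,-41,26,0,50,5,-41,26,0,50,5,-38,26,0,50,0,0,0,0,50])

```text
clock: 40.83
tool_pos: [0.4727, -0.0006, 0.1316]
orientation: [-12.8, 88.4, 134.1]
force: [-0.5, -0.0, 0.9]
opening: 0.0442
```

```bash
python3 - <<'E'
from h import *
go([.473,.0005,.022],-35)
s=cam("side");cv2.imwrite("pics/s2.png",s["frame"])
E
```

```text
clk 40.83 tcp [ 0.4727 -0.0006  0.1316] jaw 146.9 shift [109.6  -0.4  -2.6] turn 1.9 j6 -54.6 open 0.0442 F [-0.5 -0.   0.9]
```

View pics/s2.png

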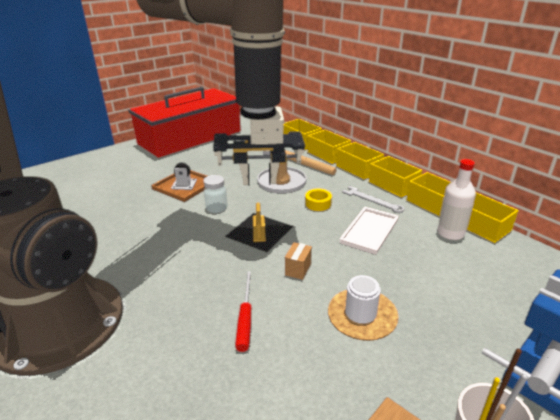

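The side view shows the tin on the cork (362,300), the caster in the square tray (183,180), the foot in the dish, the pull on the mat (259,222), the long tray empty and the jar upright.

Call:
arm_command(commands=[25,0,-2,2,50,25,0,0,0,50,25,0,0,0,50,15,0,0,0,50,0,0,0,0,50])

```text
clock: 41.5
tool_pos: [0.4736, -0.0048, 0.0409]
orientation: [-15.5, 88.5, 129.8]
force: [-0.6, 0.6, 0.4]
opening: 0.0436
```

```bash
python3 - <<'E'
from h import *
go([.473,.0005,.022],-35)
E
```

```text
clk 41.5 tcp [ 0.4736 -0.0048  0.0409] jaw 145.4 shift [19.  -3.8  3. ] turn 0.4 j6 -55.0 open 0.0436 F [-0.6  0.6  0.4]
```

Call:
arm_command(commands=[8,-4,3,0,50,8,0,0,0,50,3,0,0,0,50,0,0,0,0,0,0,0,0,0,0])

```text
clock: 42.12
tool_pos: [0.4745, 0.0005, 0.0226]
orientation: [-22.0, 88.6, 123.4]
force: [-0.7, -0.2, -0.2]
opening: 0.0292
```

Call:
arm_command(commands=[0,0,0,0,0,0,0,0,0,0,0,0,0,0,0,0,0,0,0,0,0,0,0,0,0])

```text
clock: 42.75
tool_pos: [0.4745, 0.0006, 0.023]
orientation: [-23.1, 88.5, 122.4]
force: [-0.0, 0.1, -0.9]
opening: 0.0112
```

```bash
python3 - <<'E'
from h import *
go([.473,.0005,.022],-35)
E
```

```text
clk 42.75 tcp [0.4745 0.0006 0.023 ] jaw 145.5 shift [1.  1.  1.1] turn 0.5 j6 -55.3 open 0.0112 F [-0.   0.1 -0.9]
```

Call:
arm_command(commands=[-10,0,0,0,0,-30,0,0,0,0,-45,0,0,0,0,-5,0,0,10,0,0,0,0,10,0])

```text
clock: 43.38
tool_pos: [0.4754, -0.0017, 0.1181]
orientation: [-1.9, 88.6, 123.1]
force: [0.5, 1.2, -1.7]
opening: 0.0108
```

Call:
arm_command(commands=[0,0,0,10,0,0,0,0,4,0,0,0,0,0,0])

```text
clock: 43.75
tool_pos: [0.4754, -0.0018, 0.1205]
orientation: [7.4, 88.6, 117.8]
force: [-1.0, 0.7, -1.2]
opening: 0.0109
```

```bash
python3 - <<'E'
from h import *
go([.6736,-.1714,.1],111.6)
E
```

```text
clk 43.75 tcp [ 0.4754 -0.0018  0.1205] jaw 110.4 shift [  14.5 -126.8 -228.4] turn -1.2 j6 -90.8 open 0.0109 F [-1.   0.7 -1.2]
```

Call:
arm_command(commands=[0,-23,-42,0,0,0,-24,-43,0,0,0,-24,-43,0,0,0,-24,-43,0,0,0,-23,-42,0,0])

```text
clock: 44.38
tool_pos: [0.6652, -0.1616, 0.1175]
orientation: [1.5, 88.6, 112.8]
force: [1.1, 0.6, -1.2]
opening: 0.0113
```

Call:
arm_command(commands=[0,0,0,0,0,0,0,0,0,0])

```text
clock: 44.62
tool_pos: [0.6661, -0.1641, 0.1156]
orientation: [6.5, 88.5, 117.9]
force: [-0.1, -0.1, -1.1]
opening: 0.011
```

```bash
python3 - <<'E'
from h import *
go([.6736,-.1714,.023],111.6)
E
```

```text
clk 44.62 tcp [ 0.6661 -0.1641  0.1156] jaw 111.3 shift [ 92.3  -4.6 -11.8] turn -0.3 j6 -69.5 open 0.011 F [-0.1 -0.1 -1.1]
```

Call:
arm_command(commands=[20,-4.5,-11,0,0,25,0,0,0,0,20,0,0,0,0,12,0,0,0,0,4,0,0,0,0])

```text
clock: 45.25
tool_pos: [0.6722, -0.1693, 0.0297]
orientation: [7.0, 88.5, 118.7]
force: [0.3, -0.4, -2.1]
opening: 0.0109
```

Call:
arm_command(commands=[1,0,0,0,0,0,0,0,0,0])

```text
clock: 45.5
tool_pos: [0.6726, -0.1691, 0.0292]
orientation: [5.7, 88.5, 117.4]
force: [0.7, 0.4, -1.1]
opening: 0.0108
```

```bash
python3 - <<'E'
from h import *
go([.6736,-.1714,.023],111.6)
E
```

```text
clk 45.5 tcp [ 0.6726 -0.1691  0.0292] jaw 111.7 shift [ 6.1 -0.1 -2.6] turn 0.1 j6 -68.4 open 0.0108 F [ 0.7  0.4 -1.1]
```

Call:
arm_command(commands=[3,0,-2.5,0,0,2,0,0,0,0,1,0,0,0,0,0,0,0,0,0])

```text
clock: 46.0
tool_pos: [0.6745, -0.1717, 0.0244]
orientation: [0.2, 88.6, 111.9]
force: [-0.4, -0.3, -2.0]
opening: 0.011
```

Call:
arm_command(commands=[1,0,0,0,0,0,0,0,0,0])

```text
clock: 46.25
tool_pos: [0.6745, -0.1717, 0.0235]
orientation: [-0.3, 88.6, 111.4]
force: [0.8, 0.2, -1.9]
opening: 0.0111
```

Call:
arm_command(commands=[1,0,0,0,0,0.5,0,0,0,0,0,0,0,0,0])

```text
clock: 46.62
tool_pos: [0.6746, -0.1718, 0.0231]
orientation: [-1.2, 88.6, 110.6]
force: [-0.7, 0.0, -0.3]
opening: 0.0108
```

Call:
arm_command(commands=[0.5,0,0,0,0,0,0,0,0,0])

```text
clock: 46.88
tool_pos: [0.6746, -0.1718, 0.023]
orientation: [-1.5, 88.6, 110.2]
force: [-1.4, 0.0, 1.2]
opening: 0.0109
```

Call:
arm_command(commands=[0,0,0,0,30,0,0,0,0,50,0,0,0,0,50,0,0,0,0,50,0,0,0,0,50])

```text
clock: 47.5
tool_pos: [0.6752, -0.1717, 0.0222]
orientation: [-3.0, 88.7, 108.7]
force: [0.6, -0.2, -0.5]
opening: 0.0436
```

Call:
arm_command(commands=[-10,0,0,0,50,-30,0,0,0,50,-50,0,0,0,50,-50,20,40,0,50,0,25,50,0,50])

```text
clock: 48.12
tool_pos: [0.6046, -0.1109, 0.1659]
orientation: [-2.6, 88.7, 109.0]
force: [0.2, 1.4, -0.3]
opening: 0.0442
```

Call:
arm_command(commands=[0,25,50,0,50,0,25,50,0,50,0,25,50,0,50,0,0,0,0,50,0,0,0,0,50])

```text
clock: 48.75
tool_pos: [0.4756, 0.0056, 0.1752]
orientation: [-28.2, 88.6, 83.6]
force: [1.0, -0.3, 0.8]
opening: 0.0438
```

```bash
python3 - <<'E'
from h import *
go([.45,0,.2])
s=cam("top");cv2.imwrite("pics/e.png",cv2.resize(s["frame"][110:310,100:480],(798,420),interpolation=cv2.INTER_CUBIC))
cr=[cv2.resize(s["frame"][cy-37:cy+38,cx-37:cx+38],(300,300),interpolation=cv2.INTER_CUBIC) for cx,cy in [(219,170),(351,170),(417,257),(154,260)]]
cv2.imwrite("pics/ec.png",np.vstack([np.hstack(cr[:2]),np.hstack(cr[2:])]))
cv2.imwrite("pics/es.png",cam("side")["frame"])
E
```

```text
clk 48.75 tcp [0.4756 0.0056 0.1752] jaw 111.8 shift [-25.   25.6   4.8] turn 0 j6 -90.8 open 0.0438 F [ 1.  -0.3  0.8]
```

View pics/ec.png

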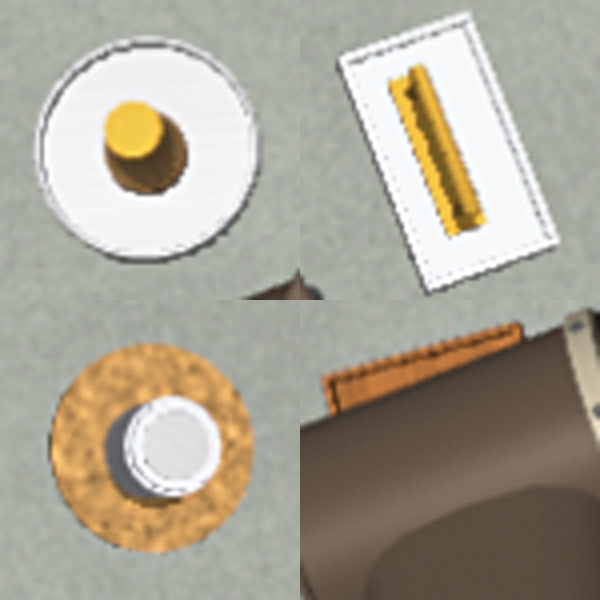

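View pics/es.png

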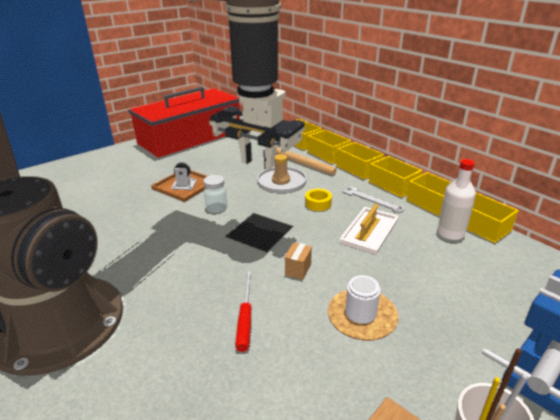

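The crops show the foot top at (135,130), the pull bar running about (417,70)–(477,222) with its plate from (397,82) to (460,232), and the tin lid at (172,444). The arm hides the caster from the top, but in the side view its plate is at about (184,185). Converting these to offsets.

```bash
python3 - <<'E'
from h import *
s=cam("top");b=cam("side")
def c(p,cx,cy,z):return cast(s,[[cx-37+(x+.5)/4-.5,cy-37+(y+.5)/4-.5] for x,y in p],z)*1000
print("foot",c([(135,130)],219,170,.08)-[665.7,164.7])
p=c([(117,70),(177,222)],351,170,.046);print("pull",p.mean(0)-[673.6,-171.4],np.degrees(np.arctan2(*(p[0]-p[1])[::-1])),np.linalg.norm(p[0]-p[1]))
print("tin",c([(172,144)],417,257,.071)-[457.5,-345])
for z,px in((.008,(184,185)),(.072,(182,167))):print("caster side",cast(b,[px],z)*1000-[434.4,323.4])
print("tray centre px side",pix(b,[[.4344,.3234,.004],[.4344,.3234,.072]]))
cv2.imwrite("pics/ez.png",cv2.resize(b["frame"][145:215,140:240],(800,560),interpolation=cv2.INTER_CUBIC))
E
```

```text
foot [[-0.54680995 -1.18602989]]
pull [-4.38012775  5.08318757] 21.451763591511174 102.16974276121975
tin [[-0.81233083  5.18498416]]
caster side [[ -7.13516367 -10.88894698]]
caster side [[-11.18079641 -24.66189704]]
tray centre px side [[184.61731614 184.03742762]
 [181.45641208 162.8116673 ]]
```

View pics/ez.png

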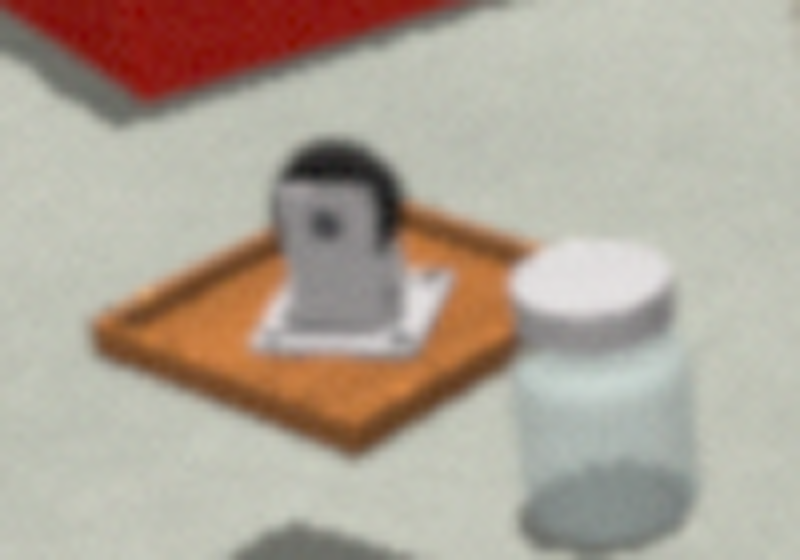

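The enlarged side view puts the caster's plate centre at about (183.8,183.5), against a projected tray centre of (184.4,183). That is within a few mm. All four are well inside tolerance, so I'm handing in.

```bash
python3 -c "
from plant import *
print(close_job())"
```

```text
the job is handed in; nothing more can be done
None
```

I parked the pull on the black mat. Then I moved the foot to the dish, the caster to the square tray, the tin to the cork and the pull to the long tray. The job was handed in at about 49 s of the 147 s allowed; no verdict is reported.

| Piece | Place | Off centre, last check | Limit |
|---|---|---|---|
| Foot | Dish | about 1 mm | 15 mm |
| Tin | Cork | about 5 mm | 15 mm |
| Pull | Long tray | about 7 mm, with the bar within 1° of the long side | 15 mm, 14° (0.25 rad) |
| Caster | Square tray | within about 4 mm | 15 mm |

In the last pictures all four pieces and the jar stood upright. The gripper was open and well clear of everything.

- **First grasp missed:** I lifted the pull before the fingers had shut. It stayed standing undisturbed in the dish and the second grasp held.
- **Caster check is the weakest:** the arm hid it from the top camera, so I checked it in the side view only. A rough first side-view reading gave about 13 mm; the enlarged crop corrected that to the figure above.
- **Tool tilt:** the tool leaned up to about 2° as the job went on, which is well inside the upright limit.

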